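# Hold a bird carrier's sprung hatch just below its balance point

## Robot

A 7-joint arm with a two-finger parallel gripper is mounted at the origin on the work surface. World frame = base frame: x ahead of the robot, y to its left, z up, the work surface at z = 0. Lengths are in m, angles in rad, forces in N, time in s.
With the tool pointing down it reaches from about 0.425 to 0.875 m from the base axis. Payload 4.7 kg.
Tool frame: the origin (TCP) lies on the mounting face of the last link; the fingertips stand 182 mm ahead of it and the grasp point (between the pads) lies ahead of it (ctrl.grip_point_offset is the z of the grasp point in the tool frame, in m); z points along the fingers, y is the line along which they close (so a half turn about z gives the same grasp; the last joint's range is limited). The gripper opens to 87 mm and grips with 3 to 60 N. Pads are 19 mm wide; open, the fingers measure 117 mm over their backs; the gripper's body (75 mm by 190 mm) begins 51 mm behind the grasp point.
Start: joints at [1.125, 0.321, -0.07, 1.45, 0.023, 1.371, -0.057], TCP at [0.288, -0.583, 0.405] pointing down, gripper open.
Joint ranges: [-2.86, 2.86], [-0.3, 2.09], [-1.38, 1.24], [0.06, 2.45], [-1.56, 4.7], [0.09, 2.05], [-2.69, 2.69]. Speed limits (rad/s): [2.57, 2.57, 3.14, 3.14, 3.14, 3.14, 3.14].

## Interface

Orientations are given as a rotation vector (axis times angle).
In Python, from bench import ctrl gives the robot as it stands.
- The arm moves only by the tool nudge_tcp, called after "Emit:" as name(argument=value, ...) on one line, values as JSON. Schema: {"type":"object","properties":{"offsets":{"type":"string"},"grip_n":{"type":"number"},"only":{"type":"string"},"quiet":{"type":"boolean"},"lines":{"type":"string"}},"required":["offsets"],"additionalProperties":false}. offsets is a string of 1 to 20 rows, one to a line, with the numbers parted by commas; each row has 5 numbers: dx, dy, dz in parts of the range, where 1.0 means 0.75 m, then a turn about the tool's z in parts of the range, where 1.0 means pi rad, then the opening from 0.0 (shut) to 1.0 (fully open); each row is the pose to reach, as a shift and turn from the pose commanded when the call began, along the tool's axes at that moment; what a row does not reach only later rows make up. A row lasts 1/10 s, in which the tool goes at most 0.05 m and 0.15 rad, less where a joint would pass 70% of its speed; a pose out of reach is approached as far as the arm can. The fingers move at their own pace and stop on an object; grip_n is the grip in N (left out, the last holds). Time passes only in rows, so rows that do not move let the fingers close. The tool returns the time, the measured TCP pose, the force, the opening and the grip force at its end. only (a regular expression) keeps the lines of the reply that match it, lines (a string "A,B") keeps lines A to B, and quiet returns only ok. Shift and turn numbers lie between -1 and 1, and a call with a number outside is refused. Input that does not fit is refused with a message, and nothing moves.
- ctrl.get_state(): the state, without advancing time (a new reading comes with each control period).
- ctrl.get_image(name): name is "side" or "top" or "wrist"; returns (picture, depth): 480x640x3 uint8, red, green, blue; 480x640 float32, m along the optical axis (not along the pixel's ray), 0 where there is no reading.
- ctrl.camera_model(name): a dict with "vertical_fov" (degrees; the focal length in pixels is half the picture's height over the tangent of half this angle, whatever the lens; pixels are square), "cx", "cy" (the principal point, pixels), "rvec" (rotation vector, rad) and "tvec" (3), from world to camera coordinates, as OpenCV has them; the wrist camera has in their place "hand_eye" (4x4, takes a point from camera to tool coordinates, whose origin is the TCP and whose axes are the flange's). Camera axes: x right, y down, z forward; pixel columns grow to the right and rows downward; lengths in m; the calibration is good to about 2 mm. A picture is of the moment at which its call begins: read the wrist's pose just before it. camera_model takes no time and is no camera call.
- ctrl.close_job(): hands the job in; it is judged then, once.
The state is a dict: "time": time; "joint_positions": joint angles; "qd": joint speeds; "joint_torque": joint torques, N m; "position": TCP position; "tool_rot": TCP orientation; "ft_force": force on the tool from outside, world axes, zero at the start; "torque": the same for the moment, N m; "grip_width": opening from 0.0 (shut) to 1.0 (fully open); "grip_force": force on a finger pad.
Only numpy, scipy, OpenCV 4.12 (cv2) and the standard library are available. Lean on these libraries where they do the work, as an engineer would, in place of code of your own. Each camera call takes 0.05 s, during which the arm holds its last target. There are 200 camera calls.

## Task

Take the feed tin off the hatch of the bird carrier and stand it in the wooden tray, keeping it upright. Then, so that the keeper can check the spring and reach in, raise the hatch just past its balance point without letting it swing fully open, lower it again to a few degrees below that point, and finish while still holding it there, steady, with the gripper. Leave the bottle, the jar and the brush where they are.

Things in the scene. Friction and masses are not known exactly. Their poses are not given: they have to be found in the camera images.
- carrier: Bird carrier: green wooden box with wood trim and rows of round air holes, 240 (x) x 260 (y) x 130 mm, fixed to the table. Origin at the centre of its underside; its front faces its own -x, towards the robot, turned up to 0.25 rad. A fixed board covers the rear of its top (own x = 55 to 120 mm, top at z = 142 mm); the hatch covers the rest.
- hatch (a joint): Hatch angle, rad: 0 = shut (level), grows as its front edge (own -x) rises; 1.55 = fully open, at its stop. A spring helps it open: it balances at 0.95 rad (54 degrees above level). Left alone below that it falls shut; above it, it swings fully open by itself. Raising it from shut takes about 1.1 N at the handle; near the balance a few tenths of a newton hold it.
- hatch_bar (a point): Middle of the hatch's dark wire handle: a level round bar 10 mm thick, 110 mm long, parallel to the hinge, on two sloping legs at its ends. Hatch shut: at own x = -143, y = 0, z = 170 mm of the carrier, 28 mm before the hatch's front edge and 28 mm above its top. It swings at 196 mm about the hinge. It can be pinched from above, fingers before and behind; it turns in the grip.
- hatch_hinge (a point): Middle of the hinge line (along the carrier's own y), at own x = 50, y = 0, z = 136 mm of the carrier. The hatch is a panel of steel rods in a light wooden frame, 165 (hinge to front edge) x 240 x 12 mm, 0.8 kg, its top 142 mm over the table when shut. Two small coil springs stand up to 156 mm high on this line, 100 mm to each side.
- tin: Feed tin: plain bare-metal cylinder, 60 mm diameter, 110 mm tall, 0.2 to 0.4 kg, standing loose on the shut hatch at the start. Origin at the centre of its underside, z along its axis.
- tray: Shallow square tray of light wood, 130 x 130 x 25 mm, fixed to the table on one side of the carrier, left or right. Walls 6 mm, so 118 mm square inside; its floor is 6 mm thick. Origin at the centre of its underside.
- bottle: Bystander: clear plastic bottle with a red cap, 72 mm diameter, 200 mm tall, standing on the side of the carrier without the tray. Origin at the centre of its underside.
- jar: Bystander: amber jar with a white lid, 60 mm diameter, 100 mm tall, on the right (-y) beyond the tray or bottle. Origin at the centre of its underside.
- brush: Bystander: hand brush lying on the left (+y) beyond the tray or bottle. Origin under its middle.
There are look-alikes about, which are no part of the job. What is shaped like the tray but orange or turquoise is not meant.

How it is judged:
On the way, in this order (a step that is already met when the one before it is completed fails the run):
1. the tin stands upright in the tray, let go (angle between tin's own z axis and vertical below 0.1 rad and z of tin in the frame of tray below 0.011 m and horizontal distance between tin and tray below 0.06 m and contact force between the fingers and tin below 0.05 N and linear speed of tin below 0.03 m/s), for 0.2 s.
2. the hatch has been raised past its balance point (0.95 rad) (value of joint hatch above 0.97 rad), for 0.05 s.
At the end, for the whole second after the job is handed in: The gripper's fingers hold the hatch still at 0.70 to 0.92 rad, 2 to 14 degrees below its balance point of 0.95 rad, with nothing else propping it, and the tin stands upright and let go on the floor of the tray (all of step 1 and value of joint hatch between 0.7 and 0.92 rad and velocity of joint hatch between -0.05 and 0.05 rad/s and contact force between the fingers and hatch above 0.05 N and contact force between hatch and tin below 0.05 N and contact force between hatch and bottle below 0.05 N and contact force between hatch and jar below 0.05 N and contact force between hatch and brush below 0.05 N); the arm keeps its last pose, push and grip.
It fails at once if the hatch swings fully open (beyond 1.35 rad) (value of joint hatch above 1.35 rad).
It fails at once if the tin is tipped (more than 0.6 rad) (angle between tin's own z axis and vertical above 0.6 rad).
It fails at once if the bottle, jar or brush is moved by more than 40 mm (distance of any of bottle, jar, brush from where it was at the start of the episode above 0.04 m).
It also fails if it takes over 58 s, if anything falls off the work surface, if the arm or the gripper's body presses on something with over 40 N, if the wrist force passes 120 N, or if a joint passes its speed limit or range.

## Working session

There is one attempt and no reset: what is moved stays moved. The work goes in short steps, Python scripts to look and compute and a tool call to move; the robot and the scene stay as the last step left them, time stands still between calls to the robot, and variables do not carry over. Pictures are saved under pics/ and viewed, at most 10 in all, crops included, and the job is handed in when it is done.

```bash
mkdir -p pics; cat > h.py <<'E'
import numpy as np, cv2
from bench import ctrl
from scipy.spatial.transform import Rotation as R
def cam(name,st=None):
    m=ctrl.camera_model(name); f=240/np.tan(np.radians(m["vertical_fov"])/2)
    if "hand_eye" in m:
        st=st or ctrl.get_state(); T=np.eye(4); T[:3,:3]=R.from_rotvec(st["tool_rot"]).as_matrix(); T[:3,3]=st["position"]
        T=T@np.array(m["hand_eye"]); return f,m["cx"],m["cy"],T[:3,:3],T[:3,3]
    Rw=R.from_rotvec(np.ravel(m["rvec"])).as_matrix(); return f,m["cx"],m["cy"],Rw.T,-Rw.T@np.ravel(m["tvec"])
def cloud(d,c):
    f,cx,cy,Rm,t=c; v,u=np.mgrid[:480,:640]
    P=np.stack([(u-cx)/f*d,(v-cy)/f*d,d],-1)@Rm.T+t; P[d==0]=np.nan; return P
def ray(u,v,z,c):
    f,cx,cy,Rm,t=c; r=Rm@np.array([(u-cx)/f,(v-cy)/f,1]); return t+r*(z-t[2])/r[2]
def save(n,im): cv2.imwrite(f"pics/{n}.png",im[...,::-1])
E
python3 - <<'E'
from h import *
s=ctrl.get_state(); print(s["position"],s["tool_rot"],ctrl.grip_point_offset)
for n in("top","side"):
    im,d=ctrl.get_image(n); save(n,im); np.savez(n,im=im,d=d); print(n,cam(n), (d>0).mean(), ctrl.camera_model(n))
E
```

```text
[ 0.2883078  -0.58231874  0.4036631 ] [-3.05711239e+00 -7.15509209e-01  9.04424864e-04] 0.1635
top (np.float64(607.6140532071223), 316.47929367646003, 253.03859519447045, array([[-0.02523155, -0.97968853,  0.19893154],
       [-0.9996754 ,  0.02402384, -0.00848272],
       [ 0.00353133, -0.19908099, -0.97997668]]), array([ 0.17296704, -0.10607798,  1.67904731])) 0.9960384114583334 {'vertical_fov': 43.106807970973186, 'cx': 316.47929367646003, 'cy': 253.03859519447045, 'rvec': array([ 2.09218023, -2.14489068,  0.21939407]), 'tvec': array([-0.10760859,  0.50626864,  1.61011877])}
side (np.float64(521.8796969371052), 313.1670632732696, 231.48111910650616, array([[ 0.82909846,  0.32133027, -0.45753973],
       [ 0.55890432, -0.49812823,  0.66294361],
       [-0.0148896 , -0.80536646, -0.59259022]]), array([ 1.1078948 , -0.99386883,  0.93641735])) 0.9961328125 {'vertical_fov': 49.39314165775717, 'cx': 313.1670632732696, 'cy': 231.48111910650616, 'rvec': array([ 2.13205335,  0.64274822, -0.34496839]), 'tvec': array([-0.3491334 , -0.09691512,  1.72069664])}
```

View pics/top.png

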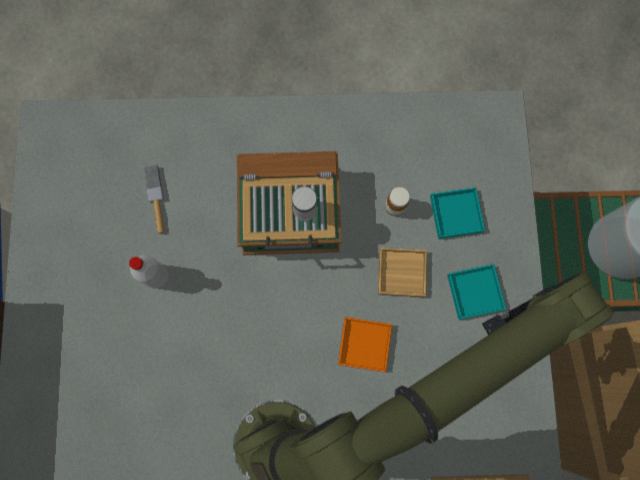

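View pics/side.png

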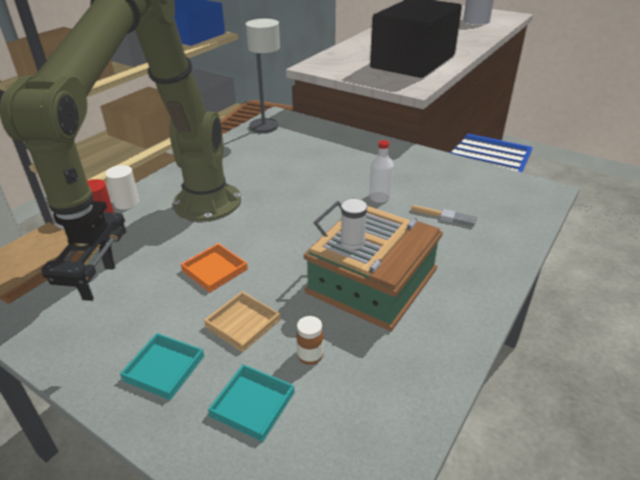

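Top view: the carrier is at about (288,203), the handle bar at (289,242) and the tin at (304,203). The tray-shaped things are orange (366,345), turquoise (458,213) and (477,292), and light wood (404,273). The wooden one fits "light wood" and lies beside the carrier. The bottle (143,268) and brush (156,200) are on the left, the jar (398,200) on the right. I'll measure these and crop the wooden tray and the tin to confirm.

```bash
python3 - <<'E'
from h import *
z=np.load("top.npz"); im,d=z["im"],z["d"]; c=cam("top"); P=cloud(d,c)
save("crop1",cv2.resize(im[140:310,230:440],None,fx=3.5,fy=3.5,interpolation=cv2.INTER_CUBIC))
def reg(u0,u1,v0,v1,zl,zh):
    m=np.zeros((480,640),bool); m[v0:v1,u0:u1]=1; return m&(P[...,2]>zl)&(P[...,2]<zh)
def rect(n,m):
    q=P[m][:,:2]; r=cv2.minAreaRect(q.astype(np.float32)); print(n,m.sum(),r, "zmed",np.median(P[m][:,2]))
rect("trayrim",reg(370,440,240,305,.012,.04))
rect("tin",reg(285,325,180,225,.235,.27))
rect("box",reg(225,350,145,265,.1,.16))
rect("board",reg(225,350,145,180,.13,.15))
rect("bar",reg(240,340,232,255,.155,.19))
rect("jar",reg(380,420,180,220,.085,.12))
rect("bottle",reg(120,165,245,290,.1,.25))
z=np.load("side.npz"); d2=z["d"]; P=cloud(d2,cam("side")); print("side")
rect("trayrim",reg(200,285,288,352,.012,.04))
rect("tin",reg(335,372,195,225,.235,.27))
rect("board",reg(360,445,210,300,.136,.15))
rect("bar",reg(305,342,195,240,.155,.19))
E
```

```text
trayrim 583 ((0.44115331768989563, -0.36232244968414307), (0.18059653043746948, 0.14892616868019104), 85.37335968017578) zmed 0.022388068330150723
tin 510 ((0.5989670753479004, -0.09126628935337067), (0.05900460109114647, 0.06067031994462013), 88.0469970703125) zmed 0.25079534792924907
box 7433 ((0.6381977796554565, -0.0476485937833786), (0.2607378363609314, 0.27223530411720276), 0.39235931634902954) zmed 0.13980661901964164
board 2454 ((0.7255129814147949, -0.04640227556228638), (0.2684972286224365, 0.08258713781833649), 88.6357421875) zmed 0.14117018113979551
bar 224 ((0.5050647854804993, -0.04849669337272644), (0.11985936015844345, 0.02862483076751232), 89.94378662109375) zmed 0.1722245355641825
jar 305 ((0.6425618529319763, -0.34847044944763184), (0.051899489015340805, 0.05262745916843414), 3.073681116104126) zmed 0.0993574532160375
bottle 678 ((0.4577176868915558, 0.3275679647922516), (0.06547342985868454, 0.07120384275913239), 58.485496520996094) zmed 0.14030488147637166
side
trayrim 948 ((0.4449770450592041, -0.3472136855125427), (0.18215246498584747, 0.2241443395614624), 38.78086471557617) zmed 0.022798501762471335
tin 435 ((0.6032288074493408, -0.09250140190124512), (0.059700265526771545, 0.06257494539022446), 34.40831756591797) zmed 0.252522324091526
board 3462 ((0.6625112891197205, -0.048385217785835266), (0.20284591615200043, 0.263738214969635), 0.35666149854660034) zmed 0.1428972375286644
bar 185 ((0.5141845941543579, -0.06678425520658493), (0.06846266984939575, 0.1506199985742569), 31.582901000976562) zmed 0.17337014417800434
```

View pics/crop1.png

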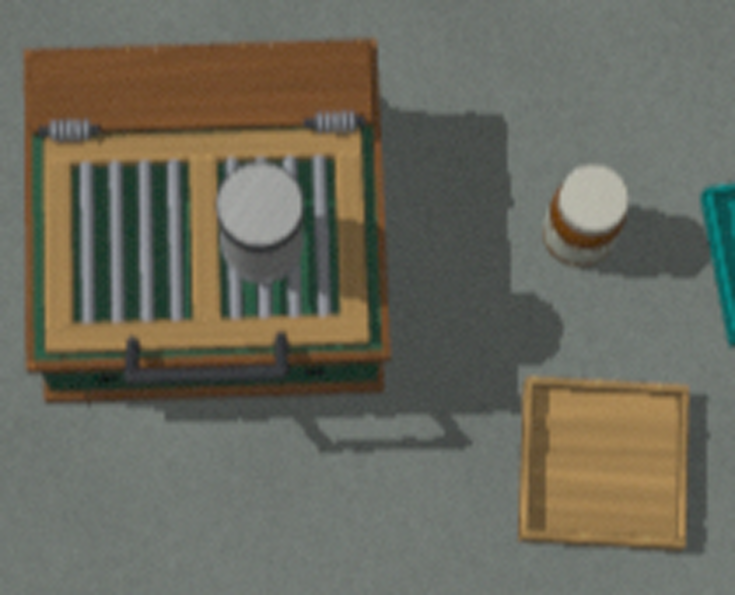

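Crop: the wooden tray has its corners at about (381,248) to (426,297) in the top image, light wood with a plain floor, so it is the one meant. The tin's lid is at (304,199), and the bar runs from (267,247) to (311,246). Next I rise, turn the closing axis along x and go above the tin.

Careful with the scale: shifts go in shares of 0.75 m and turns go in shares of pi rad. That gives: 0.5 m / 0.75 = 0.6667, -0.05 m / 0.75 = -0.0667, -1.11 rad / 3.1416 = -0.3533.

Emit:
nudge_tcp(offsets="0,0,-0.0667,0,1\n0,0,-0.1333,0,1\n0.6667,-0.4,-0.1333,-0.3533,1\n0.6667,-0.4,-0.1333,-0.3533,1\n0.6667,-0.4,-0.1333,-0.3533,1\n0.6667,-0.4,-0.1333,-0.3533,1\n0.6667,-0.4,-0.1333,-0.3533,1\n0.6667,-0.4,-0.1333,-0.3533,1\n0.6667,-0.4,-0.1333,-0.3533,1\n0.6667,-0.4,-0.1333,-0.3533,1\n0.6667,-0.4,-0.1333,-0.3533,1\n0.6667,-0.4,-0.1333,-0.3533,1\n0.6667,-0.4,-0.1333,-0.3533,1\n0.6667,-0.4,-0.1333,-0.3533,1\n0.6667,-0.4,-0.1333,-0.3533,1\n0.6667,-0.4,-0.1333,-0.3533,1\n0.6667,-0.4,-0.1333,-0.3533,1\n0.6667,-0.4,-0.1333,-0.3533,1\n0.6667,-0.4,-0.1333,-0.3533,1", grip_n=20)

```text
time: 2.0
position: [0.6029, -0.0933, 0.5048]
tool_rot: [2.225, 2.217, -0.001]
ft_force: [0.0, -0.7, -0.0]
grip_width: 1.003
grip_force: 0.0
```

```bash
python3 - <<'E'
from h import *
c=cam("top")
q=np.array([ray(u,v,.025,c) for u,v in((380.6,247.7),(426.9,250.6),(425.7,296.6),(378.6,294.3))]); print("tray",q.mean(0),q)
for u,v in((25,50),(375,40)): print("rear edge",ray(u/3.5+230,v/3.5+140,.142,c))
for u,v in((130,377),(284,374)): print("bar",ray(u/3.5+230,v/3.5+140,.17,c))
s=ctrl.get_state(); print(s["time"],s["position"],R.from_rotvec(s["tool_rot"]).as_matrix().round(3),s["joint_positions"])
im,d=ctrl.get_image("wrist"); cw=cam("wrist",s); save("w1",im); P=cloud(d,cw)
m=(P[...,2]>.235)&(P[...,2]<.27); print("tin wrist",m.sum(),cv2.minAreaRect(P[m][:,:2].astype(np.float32)),np.median(P[m][:,2]))
E
```

```text
tray [ 0.44911964 -0.35776553  0.025     ] [[ 0.51951701 -0.29922804  0.025     ]
 [ 0.50812223 -0.42766049  0.025     ]
 [ 0.37965285 -0.41646612  0.025     ]
 [ 0.38918645 -0.28770748  0.025     ]]
rear edge [0.7589571  0.08545405 0.142     ]
rear edge [ 0.76063389 -0.18158034  0.142     ]
bar [0.49615281 0.00569485 0.17      ]
bar [ 0.49564331 -0.10599677  0.17      ]
2.0 [ 0.60294582 -0.09326852  0.50483807] [[ 0.004  1.    -0.   ]
 [ 1.    -0.004 -0.001]
 [-0.001 -0.    -1.   ]] [ 0.55066359  0.24942525 -0.54524375  1.37627785  0.12907973  1.55105153
  0.01314757]
tin wrist 8746 ((0.6032409071922302, -0.08875346183776855), (0.0614602267742157, 0.06107178330421448), 62.929039001464844) 0.25069082167306783
```

View pics/w1.png

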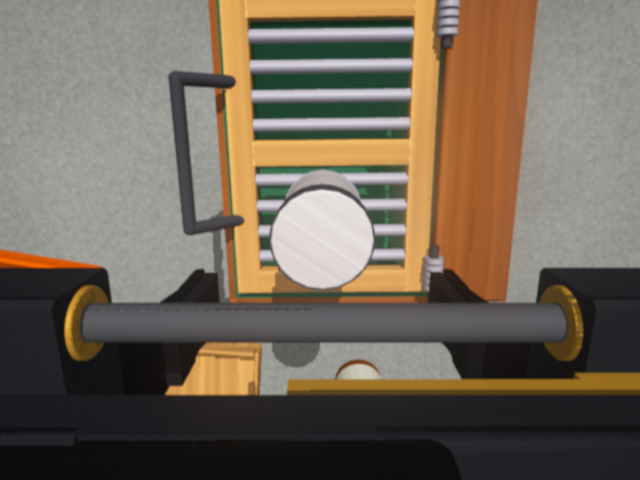

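Wrist view: the tin's lid is centred at (322,240), between the fingers in x. The bar runs from (175,75) to (188,232) and is clear of them. I descend and grip.

Scaled: 0.126 m / 0.75 = 0.168, 0.04 m / 0.75 = 0.0533.

Emit:
nudge_tcp(offsets="0.0053,0,0.0533,0,1\n0.0053,0,0.1067,0,1\n0.0053,0,0.1467,0,1\n0.0053,0,0.168,0,1\n0.0053,0,0.168,0,1\n0.0053,0,0.168,0,0\n0.0053,0,0.168,0,0\n0.0053,0,0.168,0,0\n0.0053,0,0.168,0,0\n0.0053,0,0.168,0,0\n0.0053,0,0.168,0,0\n0.0053,0,0.168,0,0", grip_n=25)

```text
time: 3.25
position: [0.6034, -0.0877, 0.3796]
tool_rot: [2.222, 2.22, 0.0]
ft_force: [-2.9, 0.6, 5.9]
grip_width: 0.686
grip_force: 25.0
```

Emit:
nudge_tcp(offsets="0,0,-0.0133,0,0\n0,0,-0.04,0,0\n0,0,-0.0667,0,0\n0,0,-0.0667,0,0")

```text
time: 3.65
position: [0.6041, -0.0876, 0.4314]
tool_rot: [2.22, 2.218, 0.005]
ft_force: [0.6, 0.2, -1.9]
grip_width: 0.686
grip_force: 25.0
```

Scaled: -0.27 m / 0.75 = -0.36, -0.26 m / 0.75 = -0.3467.

Emit:
nudge_tcp(offsets="-0.04,-0.0227,-0.0267,0,0\n-0.0933,-0.0533,-0.0267,0,0\n-0.1467,-0.084,-0.0267,0,0\n-0.2,-0.1147,-0.0267,0,0\n-0.2533,-0.1453,-0.0267,0,0\n-0.3067,-0.176,-0.0267,0,0\n-0.3467,-0.1987,0,0,0\n-0.36,-0.2067,0.04,0,0\n-0.36,-0.2067,0.0933,0,0\n-0.36,-0.2067,0.1467,0,0\n-0.36,-0.2067,0.1867,0,0\n-0.36,-0.2067,0.2133,0,0\n-0.36,-0.2067,0.2133,0,0")

```text
time: 4.95
position: [0.4463, -0.3564, 0.264]
tool_rot: [-2.216, -2.214, 0.001]
ft_force: [0.2, 0.9, -3.8]
grip_width: 0.682
grip_force: 25.0
```

```bash
python3 - <<'E'
from h import *
s=ctrl.get_state(); print(s["position"],s["tool_rot"],s["ft_force"])
im,d=ctrl.get_image("side"); P=cloud(d,cam("side"))
save("s2",cv2.resize(im[200:380,150:360],None,fx=3.5,fy=3.5))
m=np.zeros((480,640),bool); m[200:352,190:300]=1; m&=(abs(P[...,0]-.45)<.05)&(abs(P[...,1]+.36)<.05)&(P[...,2]>.03)
print("tin z",np.nanmin(P[m][:,2]))
E
```

```text
[ 0.44627893 -0.35643008  0.26397302] [-2.21617085e+00 -2.21421919e+00  9.37131059e-04] [ 0.1526047   0.94957764 -3.844679  ]
tin z 0.03005669175158654
```

View pics/s2.png

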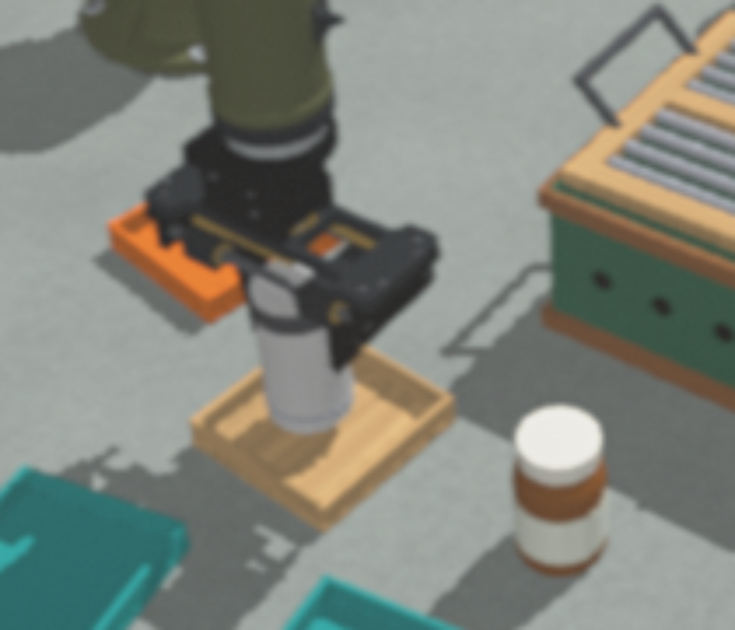

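The crop shows the tin upright between the fingers, at about (310,370), over the wooden tray and inside its walls. I lower the last 2 cm gently.

Scaled: 0.018 m / 0.75 = 0.024, 0.014 m / 0.75 = 0.0187.

Emit:
nudge_tcp(offsets="0,0,0.0107,0,0\n0,0,0.0187,0,0\n0,0,0.024,0,0\n0,0,0.024,0,0")

```text
time: 5.4
position: [0.448, -0.3576, 0.2505]
tool_rot: [-2.222, -2.22, 0.0]
ft_force: [-0.0, 1.1, -3.5]
grip_width: 0.688
grip_force: 25.0
```

Emit:
nudge_tcp(offsets="0,0,0.0027,0,0\n0,0,0.0027,0,0")

```text
time: 5.6
position: [0.4481, -0.3576, 0.2489]
tool_rot: [2.222, 2.22, -0.0]
ft_force: [0.3, -0.4, -1.6]
grip_width: 0.688
grip_force: 25.0
```

Emit:
nudge_tcp(offsets="0,0,0.0027,0,0\n0,0,0.004,0,0\n0,0,0.004,0,0")

```text
time: 5.9
position: [0.448, -0.3576, 0.2456]
tool_rot: [-2.222, -2.22, 0.0]
ft_force: [-0.5, -0.5, -1.9]
grip_width: 0.682
grip_force: 25.0
```

Emit:
nudge_tcp(offsets="0,0,0.0013,0,0\n0,0,0.0027,0,0\n0,0,0.0027,0,0")

```text
time: 6.2
position: [0.4482, -0.3577, 0.2438]
tool_rot: [2.222, 2.22, -0.0]
ft_force: [0.5, 0.3, -1.4]
grip_width: 0.684
grip_force: 25.0
```

Scaled: 0.001 m / 0.75 = 0.0013.

Emit:
nudge_tcp(offsets="0,0,0.0013,0,0\n0,0,0.0013,0,0")

```text
time: 6.4
position: [0.4482, -0.3576, 0.2438]
tool_rot: [2.222, 2.22, -0.001]
ft_force: [-2.1, 0.8, 3.9]
grip_width: 0.687
grip_force: 25.0
```

Emit:
nudge_tcp(offsets="0,0,0.0013,0,0\n0,0,0.0013,0,0")

```text
time: 6.6
position: [0.4483, -0.3576, 0.2438]
tool_rot: [2.222, 2.22, -0.001]
ft_force: [-4.8, 3.0, 9.9]
grip_width: 0.683
grip_force: 25.0
```

The tin stands on the tray floor. I release it and rise.

Scaled: 0.22 m / 0.75 = 0.2933, -0.18 m / 0.75 = -0.24.

Emit:
nudge_tcp(offsets="0,0,-0.0013,0,0\n0,0,-0.0027,0,1\n0,0,-0.0027,0,1\n0,0,-0.0027,0,1\n0,0,-0.0027,0,1\n0,0,-0.0027,0,1\n0,0,-0.04,0,1\n0,0,-0.1067,0,1\n0,0,-0.1733,0,1\n0,0,-0.24,0,1\n0.1333,0.0267,-0.2667,0,1\n0.2667,0.04,-0.2667,0,1\n0.2933,0.04,-0.2667,0,1\n0.2933,0.04,-0.2667,0,1\n0.2933,0.04,-0.2667,0,1\n0.2933,0.04,-0.2667,0,1\n0.2933,0.04,-0.2667,0,1")

```text
time: 8.3
position: [0.4783, -0.1377, 0.4419]
tool_rot: [2.221, 2.221, -0.001]
ft_force: [-0.8, 0.4, -0.5]
grip_width: 0.995
grip_force: 0.0
```

```bash
python3 - <<'E'
from h import *
s=ctrl.get_state(); print(s["position"],s["tool_rot"],s["joint_positions"])
im,d=ctrl.get_image("wrist"); save("w2",im); P=cloud(d,cam("wrist",s))
m=(P[...,2]>.163)&(P[...,2]<.19)&(abs(P[...,0]-.5)<.05)&(abs(P[...,1]+.05)<.09)&(im.max(-1)<110)
r=cv2.minAreaRect(P[m][:,:2].astype(np.float32)); q=P[m]
print("bar w",m.sum(),r,np.median(q[:,2]),np.percentile(q[:,0],[2,50,98]),np.percentile(q[:,1],[1,50,99]), np.polyfit(q[:,1],q[:,0],1))
im,d=ctrl.get_image("top"); P=cloud(d,cam("top"))
for n,(x,y,zl,zh) in dict(tin=(.448,-.358,.105,.135),jar=(.642,-.348,.08,.12)).items():
    m=(abs(P[...,0]-x)<.06)&(abs(P[...,1]-y)<.06)&(P[...,2]>zl)&(P[...,2]<zh); print(n,m.sum(),cv2.minAreaRect(P[m][:,:2].astype(np.float32)),np.median(P[m][:,2]),np.polyfit(P[m][:,0],P[m][:,2],1))
E
```

```text
[ 0.47827117 -0.13767139  0.44185498] [ 2.22093503e+00  2.22062070e+00 -1.16122744e-03] [ 7.51440262e-01 -1.36919311e-03 -5.20286738e-01  1.74624731e+00
  4.48776055e-04  1.39612485e+00  2.30934349e-01]
bar w 3438 ((0.49984124302864075, -0.05484665557742119), (0.01804681494832039, 0.10307271033525467), 5.720699787139893) 0.17289743168392785 [0.49506066 0.49985322 0.50939804] [-0.10468537 -0.05293108 -0.00498252] [-0.03069815  0.49846303]
tin 439 ((0.44580328464508057, -0.36026865243911743), (0.06066087260842323, 0.06034578010439873), 43.09583282470703) 0.11507759334352219 [0.00086348 0.11473923]
jar 315 ((0.6429627537727356, -0.3476641774177551), (0.0510331429541111, 0.05232931673526764), 26.988855361938477) 0.09948811077104525 [0.0902821  0.04090806]
```

View pics/w2.png

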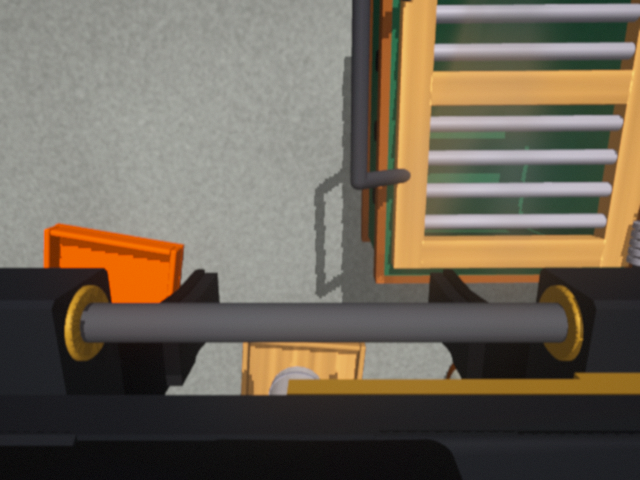

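Wrist view: the tin is in the tray (295,380). The bar runs down to its near leg at (360,183), centred at about x=0.4995, y=-0.052 with about 0.03 rad of yaw. The top depth gives the tin's top at 0.115, so it is level and on the floor. Now the bar grasp.

Scaled: 0.105 m / 0.75 = 0.14, 0.09 m / 0.75 = 0.12, -0.03 rad / 3.1416 = -0.0095.

Emit:
nudge_tcp(offsets="0.0533,0.0133,0,-0.0095,1\n0.1133,0.028,0,-0.0095,1\n0.1133,0.028,0.0267,-0.0095,1\n0.1133,0.028,0.08,-0.0095,1\n0.1133,0.028,0.12,-0.0095,1\n0.1133,0.028,0.14,-0.0095,1\n0.1133,0.028,0.14,-0.0095,1\n0.1133,0.028,0.14,-0.0095,0\n0.1133,0.028,0.14,-0.0095,0\n0.1133,0.028,0.14,-0.0095,0\n0.1133,0.028,0.14,-0.0095,0\n0.1133,0.028,0.14,-0.0095,0\n0.1133,0.028,0.14,-0.0095,0\n0.1133,0.028,0.14,-0.0095,0\n0.1133,0.028,0.14,-0.0095,0\n0.1133,0.028,0.14,-0.0095,0\n0.1133,0.028,0.14,-0.0095,0", grip_n=15)

```text
time: 10.1
position: [0.4994, -0.0527, 0.3367]
tool_rot: [-2.189, -2.253, 0.0]
ft_force: [0.6, -0.7, -0.1]
grip_width: 0.173
grip_force: 0.0
```

```bash
python3 - <<'E'
from h import *
s=ctrl.get_state(); print(s["position"],s["ft_force"],R.from_rotvec(s["tool_rot"]).as_matrix().round(3).tolist())
im,d=ctrl.get_image("side"); save("s3",cv2.resize(im[150:300,270:450],None,fx=4,fy=4))
E
```

```text
[ 0.49941237 -0.0526883   0.33668842] [ 0.60641389 -0.70136275 -0.0501375 ] [[-0.029, 1.0, -0.0], [1.0, 0.029, -0.0], [-0.0, -0.0, -1.0]]
```

View pics/s3.png

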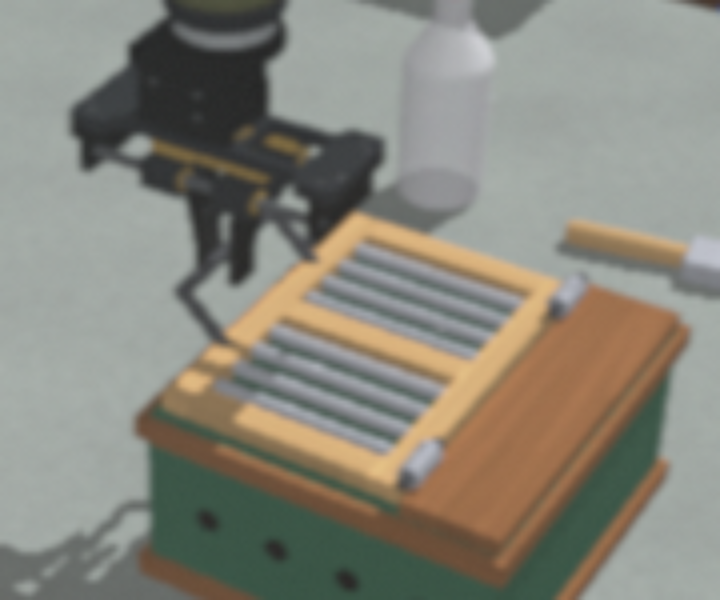

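The side crop shows the two fingers astride the bar at about (232,240), still closing, so I finish the grip.

Emit:
nudge_tcp(offsets="0,0,0,0,0\n0,0,0,0,0\n0,0,0,0,0\n0,0,0,0,0\n0,0,0,0,0", grip_n=15)

```text
time: 10.65
position: [0.4991, -0.0527, 0.3366]
tool_rot: [-2.189, -2.253, 0.001]
ft_force: [-3.5, 0.7, 1.6]
grip_width: 0.105
grip_force: 15.0
```

Scaled: -0.088 m / 0.75 = -0.1173, -0.08 m / 0.75 = -0.1067.

Emit:
nudge_tcp(offsets="0,0.0027,-0.0133,0,0\n0,0.0053,-0.0253,0,0\n0,0.0093,-0.0373,0,0\n0,0.0133,-0.0507,0,0\n0,0.0187,-0.0627,0,0\n0,0.0253,-0.0747,0,0\n0,0.0307,-0.0853,0,0\n0,0.0373,-0.096,0,0\n0,0.0453,-0.1067,0,0\n0,0.0533,-0.1173,0,0\n0,0.0533,-0.1173,0,0")

```text
time: 11.75
position: [0.5392, -0.0521, 0.4271]
tool_rot: [-2.189, -2.252, 0.005]
ft_force: [-10.6, -3.3, 6.1]
grip_width: 0.107
grip_force: 15.0
```

```bash
cat > ang.py <<'E'
from h import *
# hatch angle from depth: points on the hatch frame, hinge near x=.693,z=.136 ; and from the gripped bar
for n in("side","top"):
    im,d=ctrl.get_image(n); P=cloud(d,cam(n)); own=(P-[.693,-.047,.136])@R.from_rotvec([0,0,.03]).as_matrix()
    hsv=cv2.cvtColor(im,cv2.COLOR_RGB2HSV); wood=(hsv[...,0]>10)&(hsv[...,0]<25)&(hsv[...,1]>70)&(hsv[...,2]>120)
    r=np.hypot(own[...,0],own[...,2]); m=wood&(abs(own[...,1])<.12)&(r<.172)&(r>.05)&(own[...,0]<-.01)&(own[...,2]>-.01)
    a=np.arctan2(own[m][:,2],-own[m][:,0]); print(n,m.sum(),np.percentile(a,[10,50,90]).round(3), "fit",np.arctan(np.polyfit(-own[m][:,0],own[m][:,2],1)[0]))
s=ctrl.get_state(); p=s["position"]; b=np.array([.693-p[0],p[2]-.1665-.136]); print("pos",p,"bar angle",np.arctan2(b[1],b[0])-.174,"r",np.hypot(*b),s["ft_force"],s["grip_width"],s["grip_force"],s["time"])
E
python3 ang.py
```

```text
side 1386 [0.517 0.551 0.605] fit 0.505756294704853
top 498 [0.5   0.531 0.58 ] fit 0.492290782306103
pos [ 0.53870384 -0.05211531  0.42625389] bar angle 0.5019922775004069 r 0.19779365632571771 [-10.18194566  -1.92120349   5.46627824] 0.11039726561250035 14.994171112775803 11.85
```

The hatch is at about 0.50 rad and the bar turns in the grip as intended. I go on along the arc, shifted slightly outward to relieve the radial push.

Scaled: 0.076 m / 0.75 = 0.1013, 0.072 m / 0.75 = 0.096.

Emit:
nudge_tcp(offsets="0,0.0067,-0.0107,0,0\n0,0.0147,-0.0213,0,0\n0,0.0253,-0.0293,0,0\n0,0.0347,-0.0387,0,0\n0,0.0453,-0.0467,0,0\n0,0.056,-0.0547,0,0\n0,0.0667,-0.0613,0,0\n0,0.0773,-0.068,0,0\n0,0.0893,-0.0733,0,0\n0,0.096,-0.0773,0,0\n0,0.1013,-0.08,0,0\n0,0.1013,-0.08,0,0")

```text
time: 13.05
position: [0.6167, -0.0509, 0.4857]
tool_rot: [2.189, 2.249, 0.001]
ft_force: [-1.4, -4.8, 2.0]
grip_width: 0.104
grip_force: 15.0
```

```bash
python3 ang.py
```

```text
side 1395 [1.001 1.048 1.095] fit 0.8063961332882738
top 252 [0.978 1.027 1.064] fit 0.9514417294135383
pos [ 0.61645541 -0.05093368  0.4855993 ] bar angle 1.0008274237354158 r 0.19845509880526155 [-1.23384511 -5.16890779  1.44762558] 0.11203699535598881 15.016834437847137 13.15
```

Scaled: 0.01 m / 0.75 = 0.0133, -0.004 m / 0.75 = -0.0053.

Emit:
nudge_tcp(offsets="0,0.0067,-0.0027,0,0\n0,0.0133,-0.0053,0,0\n0,0.0133,-0.0053,0,0\n0,0.0133,-0.0053,0,0\n0,0.0133,-0.0053,0,0")

```text
time: 13.65
position: [0.6264, -0.0507, 0.4894]
tool_rot: [2.189, 2.249, 0.001]
ft_force: [-0.7, -5.5, 0.8]
grip_width: 0.107
grip_force: 15.0
```

```bash
python3 ang.py
```

```text
side 1381 [1.051 1.1   1.147] fit 0.8613962797566942
top 240 [1.033 1.073 1.113] fit 0.9036365693384508
pos [ 0.62640316 -0.05070043  0.4893778 ] bar angle 1.0544617938664755 r 0.19838964697380887 [-0.11231361 -4.66656439  0.97729374] 0.10507772354372023 15.035947412252426 13.75
```

Emit:
nudge_tcp(offsets="0,0.004,-0.0013,0,0\n0,-0.0027,0,0,0\n-0.0013,-0.0133,0.0053,0,0\n-0.0013,-0.024,0.0107,0,0\n-0.0013,-0.0347,0.016,0,0\n-0.0013,-0.0453,0.0213,0,0\n-0.0013,-0.0547,0.0267,0,0\n-0.0013,-0.0547,0.0267,0,0\n-0.0013,-0.0547,0.0267,0,0\n-0.0013,-0.0547,0.0267,0,0\n-0.0013,-0.0547,0.0267,0,0")

```text
time: 14.85
position: [0.5846, -0.0511, 0.4686]
tool_rot: [-2.189, -2.254, -0.0]
ft_force: [1.5, -3.6, -2.1]
grip_width: 0.109
grip_force: 15.0
```

```bash
python3 ang.py
```

```text
side 1434 [0.825 0.863 0.912] fit 0.799116581473439
top 315 [0.811 0.85  0.886] fit 0.7962794613970038
pos [ 0.58462793 -0.05110631  0.46863956] bar angle 0.8188091697233824 r 0.1983604202200881 [ 2.373088   -2.57576074 -4.02124241] 0.1114433244885417 15.03824070096016 14.95
```

Emit:
nudge_tcp(offsets="0,0,0,0,0\n0,0,0,0,0\n0,0,0,0,0\n0,0,0,0,0\n0,0,0,0,0\n0,0,0,0,0")

```text
time: 15.55
position: [0.5845, -0.0511, 0.4685]
tool_rot: [-2.189, -2.254, -0.0]
ft_force: [3.3, -2.3, -5.4]
grip_width: 0.111
grip_force: 15.0
```

```bash
python3 ang.py && python3 - <<'E'
from h import *
im,d=ctrl.get_image("side"); save("s4",im)
E
```

```text
side 1428 [0.828 0.863 0.908] fit 0.7995280520046163
top 322 [0.812 0.847 0.885] fit 0.7958910739864454
pos [ 0.58446049 -0.05112551  0.46854555] bar angle 0.8178432661117963 r 0.19837325693552363 [ 3.43855691 -2.68035298 -6.30441059] 0.10295869076721749 15.037833005189896 15.65
```

View pics/s4.png

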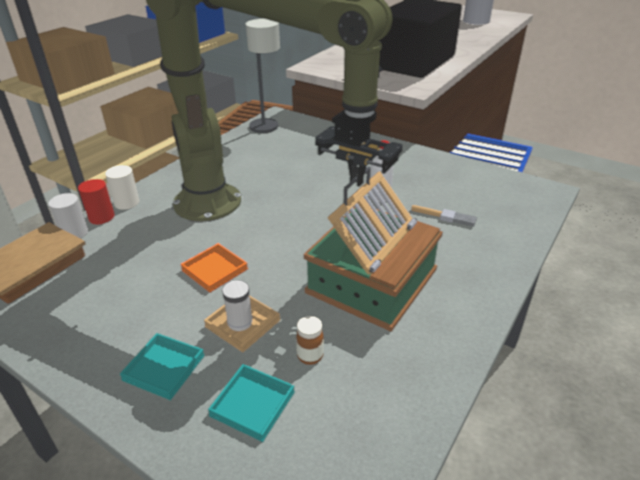

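The side view shows the tin upright in the wooden tray (237,305) and the hatch held half open by the gripper at (358,190), steady at about 0.82 rad. The jar (310,340) and brush (443,214) are where they were, and the gripper hides most of the bottle. I hand in the job.

```bash
python3 -c "
from bench import ctrl
print(ctrl.close_job())"
```

```text
the job is handed in; nothing more can be done
None
```

The job is handed in: the tin stands upright in the wooden tray, and the hatch was raised to about 1.05 rad, lowered, and held steady by the gripper at about 0.82 rad; the hand-in returned no verdict.

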